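Gather the last nuts in one corner of a tote

TASK

Pull the divider straight up out of its slots in the small black tote and lay it flat on the bench, clear of the tote. Then take hold of the tote and tip it towards one of its two near corners (those towards the robot), the one on the side where the round steel dish stands, until all four hex nuts have slid together into that corner; spill none and leave the dish and the carton where they are. Finish while still holding the tote tilted like this with the nuts in the corner, ready for a workmate to scoop them out; do not put it down or let go.

Things in the scene. Friction and masses are not known exactly. Their poses are not given: they have to be found in the camera images.
- tote_center (a point): A small black plastic stacking tote, open at the top, 150 mm (its x) by 200 mm (its y) over the rim, 75 mm high, underside 138 x 188 mm, about 0.3 kg, loose on the bench, turned at most 15 degrees from square. This point is its middle, 37.5 mm above its underside; x across its width (away from the robot when square), y along its length (robot's left), z up.
- rim_far (a point): Middle of the tote's far long rim, 70 mm in x from its middle, 64 mm above its underside. The top 22 mm of all four walls is a rim 10 mm thick, outer faces 75 mm (x) and 100 mm (y) from the tote's middle, good to pinch from above. At the middle of each long wall two ribs (6 mm proud inside, 26 to 70 mm above the underside, out to 8.5 mm from the middle) form the divider's 9 mm slot: grip well beside them.
- tote_floor (a point): Middle of the tote's inside floor, 4 mm above its underside; inside 130 x 180 mm, 71 mm deep, walls 4 mm. Nuts start sliding on it at about 10 to 14 degrees of slope; against the drag of the walls a diagonal slope of 30 to 40 degrees brings all into a corner; on the floor they pass beneath the ribs. While tipped, the low corner may stay on the bench or be lifted clear.
- divider_center (a point): The loose grey plastic divider standing in the tote's slots across its width. 127 mm wide (its x), 5 mm thick (its y), 68 mm tall (its z), 60 g; along the middle 80 mm of its top runs a grip bar 10 mm thick, 22 mm tall, its top 3 mm below the tote's rim. This point is its middle, 34 mm above its lower edge, which rests on the tote's floor. Play in the slots about 2 mm each way.
- corner_left (a point): The bottom inside corner of the tote at its near left (towards the robot, robot's left), at the level of the inside floor: 65 mm towards the robot and 90 mm left of the tote's middle along its axes.
- corner_right (a point): The bottom inside corner of the tote at its near right, likewise, on the robot's right.
- nut1_center (a point): A loose zinc-plated M14 hex nut, 21 mm across flats, 24 mm over corners, 13 mm thick, 25 g, lying flat on the tote's floor. This point is its middle. It starts in the tote's left half.
- nut2_center (a point): A loose zinc-plated M14 hex nut, 21 mm across flats, 24 mm over corners, 13 mm thick, 25 g, lying flat on the tote's floor. This point is its middle. It starts in the tote's left half.
- nut3_center (a point): A loose zinc-plated M14 hex nut, 21 mm across flats, 24 mm over corners, 13 mm thick, 25 g, lying flat on the tote's floor. This point is its middle. It starts in the tote's right half.
- nut4_center (a point): A loose zinc-plated M14 hex nut, 21 mm across flats, 24 mm over corners, 13 mm thick, 25 g, lying flat on the tote's floor. This point is its middle. It starts in the tote's right half.
- dish: An empty round steel parts dish (bowl) 110 mm across and 38 mm high, on the bench nearer the robot than the tote, either to the left (y > 0) or to the right (y < 0) of it; its side tells which corner. Origin at the centre of its underside. Leave it there.
- carton: A closed cardboard carton 70 x 100 x 55 mm high on the bench on the other side from the dish. Origin at the centre of its underside. Leave it there. The bench about 0.6 m ahead of the robot's base and 0.3 m to either side is clear; a loose wrench lies beyond the tote, 0.8 m ahead.
There are look-alikes about, which are no part of the job. Leave any green or purple look-alike of the part that bears tote_center alone.

How it is judged:
By the outcome, as a careful person would: the job done as asked, in the order asked, and still so for the second after the job is handed in, while the arm keeps its last pose, push and grip.
It also fails if it takes over 54 s, if anything falls off the work surface, if the arm or the gripper's body presses on something with over 40 N, if the wrist force passes 120 N, or if a joint passes its speed limit or range.

ROBOT

A 6-joint arm with a two-finger parallel gripper is mounted at the origin on the work surface. World frame = base frame: x ahead of the robot, y to its left, z up, the work surface at z = 0. Lengths are in m, angles in rad, forces in N, time in s.
With the tool pointing down it reaches from about 0.375 to 0.975 m from the base axis. Payload 3.8 kg.
Tool frame: the origin (TCP) lies midway between the tips of the shut fingers; the grasp point (between the pads) lies 19 mm behind it; z points along the fingers, y is the direction in which the jaws open and shut (so a half turn about z gives the same grasp; the last joint's range is limited). The gripper opens to 85 mm and grips with 20 to 120 N. Pads are 22 mm wide; open, the fingers measure 114 mm over their backs; the gripper's body (76 mm by 85 mm) begins 54 mm behind the grasp point. The pads swing forward as they close: fully open they stand 13 mm farther back than shut.
Start: joints at [-1.218, 0.264, 1.604, -0, 1.274, -0.037], TCP at [0.256, -0.624, 0.231] pointing down, gripper open.
Joint ranges: [-2.63, 2.63], [-0.94, 2.18], [0.31, 2.57], [-1.31, 4.45], [0, 2.66], [-2.55, 2.55]. Speed limits (rad/s): [2.57, 2.57, 3.14, 3.14, 3.14, 3.14].

INTERFACE

Orientations are given as a rotation vector (axis times angle).
In Python, from workcell import bot gives the robot as it stands. The module is installed in compiled form; this text tells all that it offers.
- The arm moves only by the tool move_arm, never from a script. Its argument "steps" is a list of rows, each a list of 5 numbers: the shift along the tool's x, y, z in mm, then the turn about the tool's z in degrees, then the opening in per cent of the stroke, from 0 (shut) to 100 (fully open). In form: [[tx, ty, tz, turn, claw], ...]. A call has 1 to 20 rows; each row is the pose to reach, as a shift and turn from the pose commanded when the call began, along the tool's axes at that moment; what a row does not reach only later rows make up. A row lasts 1/10 s, in which the tool goes at most 50 mm and 8.59 degrees, less where a joint would pass 70% of its speed; a pose out of reach is approached as far as the arm can. A call with a gripper value outside its range is refused whole. The fingers move at their own pace and stop on an object; "newtons" is the grip in N (left out, the last holds). Time passes only in rows, so rows that repeat a pose let the fingers close. It gives the time, the measured TCP pose, the force and the opening at its end, in the units of the state.
- bot.read_state(): the state, without advancing time (a new reading comes with each control period).
- bot.read_camera(name): name is "scene" or "top" or "wrist"; returns a dict with "pixels" (480x640x3 uint8, red, green, blue), "depth" (480x640 float32, m along the optical axis (not along the pixel's ray), 0 where there is no reading), "fovy" (degrees; the focal length in pixels is half the picture's height over the tangent of half this angle, whatever the lens; pixels are square), "cx", "cy" (the principal point, pixels), "xyz" and "attitude" of the camera in the world. Camera axes: x right, y up, looking along -z (the intrinsics and any distortion apply to the point x, -y, -z); pixel columns grow to the right and rows downward; lengths in m; the calibration is good to about 2 mm. A picture is of the moment at which its call begins.
- bot.finish_job(): hands the job in, once; it reports no verdict.
The state is a dict: "time": time; "q": joint angles; "joint_vel": joint speeds; "joint_torque": joint torques, N m; "tool_pos": TCP position; "tcp_rot": TCP orientation; "wrist_force": force on the tool from outside, world axes, zero at the start; "torque": the same for the moment, N m; "width": opening from 0.0 (shut) to 1.0 (fully open).
Only numpy, scipy, OpenCV 4.12 (cv2) and the standard library are available. Lean on these libraries where they do the work, as an engineer would, in place of code of your own. Each camera call takes 0.05 s, during which the arm holds its last target.

## Working session

There is one attempt and no reset: what is moved stays moved. The work goes in short steps, Python scripts to look and compute and a tool call to move; the robot and the scene stay as the last step left them, time stands still between calls to the robot, and variables do not carry over. Pictures are saved under pics/ and viewed, and the job is handed in when it is done.

Besides the shell and the picture viewer there is one more tool, called in YAML: its name, and indented under it one key for each argument. move_arm: Moves the arm, as the interface text tells. Its arguments: {"type":"object","properties":{"steps":{"type":"array","items":{"type":"array","items":{"type":"number"}}},"newtons":{"type":"number"}},"required":["steps"]}

```bash
mkdir -p pics; ls
cat > h.py <<'E'
import numpy as np, cv2
from workcell import bot
from scipy.spatial.transform import Rotation as R
def cam(n,save=None):
    c=bot.read_camera(n)
    if save: cv2.imwrite('pics/'+save,c['pixels'][:,:,::-1])
    return c
def att(c):
    a=np.array(c['attitude'])
    return a if a.shape==(3,3) else R.from_rotvec(a).as_matrix() if a.size==3 else None
def pts(c):
    f=240/np.tan(np.radians(c['fovy'])/2)
    v,u=np.mgrid[0:480,0:640]
    d=c['depth']
    p=np.stack([(u-c['cx'])/f*d,-(v-c['cy'])/f*d,-d],-1)
    return p@att(c).T+np.array(c['xyz'])
def ray(c,u,v,z):
    f=240/np.tan(np.radians(c['fovy'])/2)
    d=att(c)@np.array([(u-c['cx'])/f,-(v-c['cy'])/f,-1])
    o=np.array(c['xyz']); return o+d*(z-o[2])/d[2]
E
python3 - <<'E'
from h import *
s=bot.read_state(); print(s)
for n in ['scene','top','wrist']:
    c=cam(n,n+'0.png'); print(n,{k:c[k] for k in c if k not in('pixels','depth')})
E
```

```text
pics
{'time': 0.0, 'q': array([-1.21792768e+00,  2.64787892e-01,  1.60534540e+00,  1.33235159e-05,
        1.27372647e+00, -3.69010730e-02]), 'joint_vel': array([-2.46501544e-04,  1.90581866e-03,  1.15244747e-03,  2.60445926e-04,
       -5.26847739e-05,  1.32250783e-03]), 'joint_torque': array([ 1.52395474e-03, -5.15103328e+01, -3.67310214e+01, -1.03475790e-05,
        1.26638927e-02, -4.22573908e-05]), 'tool_pos': array([ 0.25623407, -0.6236903 ,  0.22995408]), 'tcp_rot': array([-3.07992490e+00, -6.07940657e-01,  5.40128993e-04]), 'wrist_force': array([ 0.13876148,  0.03674941, -0.29758638]), 'torque': array([-0.00864406,  0.02816488, -0.02715941]), 'width': 1.0037575612915894}
scene {'fovy': 49.29263358125229, 'cx': 310.5451842227804, 'cy': 238.59434206931326, 'xyz': array([0.75546889, 0.44275434, 0.98322985]), 'attitude': array([0.22764153, 0.66852419, 2.43700687])}
top {'fovy': 49.050441838370986, 'cx': 315.92485617972727, 'cy': 234.7991697481163, 'xyz': array([0.1544863 , 0.00322285, 1.30712547]), 'attitude': array([ 0.17887579, -0.18800899, -1.64465762])}
wrist {'fovy': 60.2669161415452, 'cx': 319.99517145871414, 'cy': 239.413337151476, 'xyz': array([ 0.32944277, -0.59285566,  0.37281549]), 'attitude': array([-0.27385108,  0.18503209, -1.17119549])}
```

View pics/top0.png

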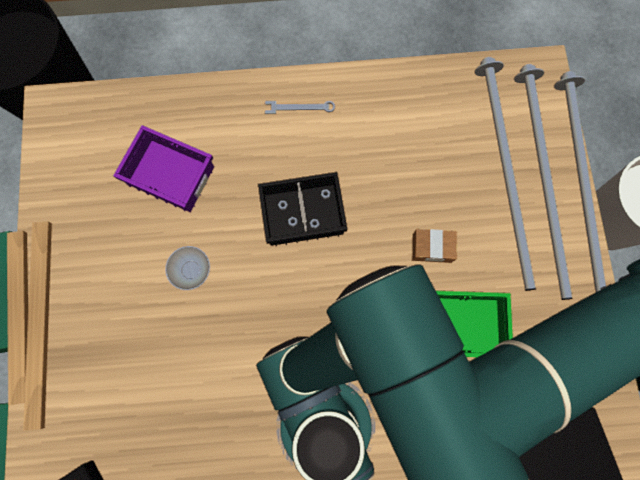

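View pics/scene0.png

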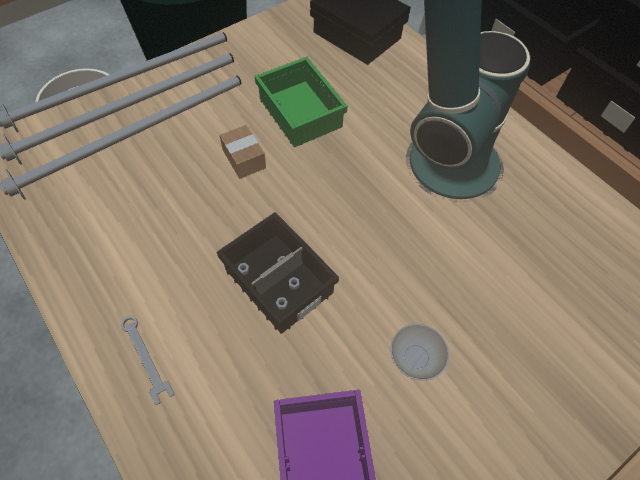

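View pics/wrist0.png

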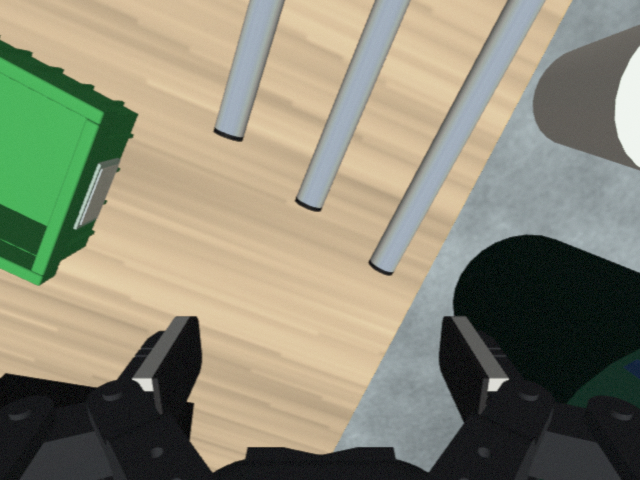

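The tote's black rectangle is at about (303,208) in the top view, with the divider across its middle at x≈302 and the nuts at (283,204), (325,194), (293,221) and (314,223). The dish at (188,268) is on the robot's left, so the target is corner_left. The carton is at (436,245) on the right.

Run:
```python
from h import *
for n in ['top','scene']:
    c=cam(n); P=pts(c); px=c['pixels'].astype(int)
    print(n, c['depth'][208,303])
    box=(P[...,0]>0.35)&(P[...,0]<0.75)&(P[...,1]>-0.2)&(P[...,1]<0.25)
    rim=box&(P[...,2]>0.066)&(P[...,2]<0.085)&(px.max(-1)<75)
    k=P[rim]; print('rim n',rim.sum(),'z',np.median(k[:,2]),np.percentile(k[:,2],95))
    r=cv2.minAreaRect((k[:,:2]*1000).astype(np.float32)); print(r)
    print(cv2.boxPoints(r))
    # divider: grey at height
    g=box&(P[...,2]>0.045)&(px.max(-1)>=90)&(P[...,1]<0.12)&(P[...,1]>-0.12)&(P[...,0]>.45)
    k=P[g]; print('div',g.sum(), k.mean(0) if len(k) else '', np.percentile(k[:,2],[5,50,95]) if len(k) else '')
    if len(k)>10:
        kk=k[k[:,2]>0.062]; print(cv2.minAreaRect((kk[:,:2]*1000).astype(np.float32)))
    # dish
    d=(P[...,2]>0.015)&(P[...,2]<0.06)&(P[...,1]>0.13)&(P[...,1]<0.5)&(P[...,0]>0.3)&(P[...,0]<0.75)&~((px[...,0]>px[...,1]*1.5))
    k=P[d]; print('dish',d.sum(), cv2.minEnclosingCircle((k[:,:2]*1000).astype(np.float32)) if d.sum() else '')
```

```text
top 1.2847062
rim n 1090 z 0.07376299360220195 0.0781944924783873
((529.2132568359375, 80.07052612304688), (357.7562255859375, 186.31463623046875), 81.96412658691406)
[[ 411.96475  -84.02838]
 [ 596.4499  -110.07388]
 [ 646.4618   244.16943]
 [ 461.97662  270.21494]]
div 266 [0.5372527  0.0313589  0.07230461] [0.06770153 0.07229961 0.07737274]
((526.912109375, 15.620925903320312), (136.69662475585938, 198.30624389648438), 3.9830353260040283)
dish 938 ((519.692626953125, 335.1357421875), 179.8557891845703)
scene 1.188331
rim n 1839 z 0.0735842557405747 0.07669187404250667
((518.8578491210938, 16.538803100585938), (151.58384704589844, 200.4620361328125), 4.44828462600708)
[[435.5204  110.58954]
 [451.06808 -89.26866]
 [602.1953  -77.51193]
 [586.6476  122.34627]]
div 299 [0.51690591 0.02152544 0.06776214] [0.04709775 0.07108697 0.07443665]
((522.2327270507812, -31.23321533203125), (149.35321044921875, 107.23677825927734), 4.710215091705322)
dish 2103 ((531.3102416992188, 323.3824462890625), 190.76925659179688)
```

Run:
```python
from h import *
for n in ['top','scene']:
    c=cam(n); P=pts(c); px=c['pixels'].astype(int)
    near=(P[...,0]>0.40)&(P[...,0]<0.65)&(P[...,1]>-0.12)&(P[...,1]<0.16)
    rim=near&(P[...,2]>0.064)&(P[...,2]<0.085)&(px.max(-1)<75)
    k=P[rim]; print(n,cv2.minAreaRect((k[:,:2]*1000).astype(np.float32)))
    g=near&(P[...,2]>0.058)&(px.max(-1)>=100)
    lab=cv2.connectedComponentsWithStats(g.astype(np.uint8))
    i=1+np.argmax(lab[2][1:,4]); k=P[lab[1]==i]; print('div',len(k),k.mean(0)); k=k[k[:,2]>.066]; print(cv2.minAreaRect((k[:,:2]*1000).astype(np.float32)))
    m,ev=k[:,:2].mean(0),np.linalg.svd(k[:,:2]-k[:,:2].mean(0))[2][0]; print(m,np.degrees(np.arctan2(ev[1],ev[0])), np.ptp((k[:,:2]-m)@ev))
    # objects on bench to clear
    for nm,(x0,x1,y0,y1) in dict(dish=(0.3,.5,.2,.45),carton=(.35,.6,-.4,-.15)).items():
        d=(P[...,2]>0.012)&(P[...,2]<0.065)&(P[...,0]>x0)&(P[...,0]<x1)&(P[...,1]>y0)&(P[...,1]<y1)
        L=cv2.connectedComponentsWithStats(d.astype(np.uint8)); 
        if L[0]>1:
            i=1+np.argmax(L[2][1:,4]); k=P[L[1]==i]; print(nm,cv2.minAreaRect((k[:,:2]*1000).astype(np.float32)),L[2][i])
```

```text
top ((518.7818603515625, 12.5599365234375), (150.21717834472656, 197.67872619628906), 4.459344387054443)
div 153 [0.51893031 0.01361751 0.07098758]
((519.2250366210938, 13.706842422485352), (122.45632934570312, 9.305827140808105), 4.344797134399414)
[0.51905925 0.01372238] -175.59238345488953 0.12245465891845536
dish ((397.3786315917969, 305.12451171875), (107.81607818603516, 107.92387390136719), 9.309102058410645) [165 246  45  44 883]
carton ((403.61102294921875, -304.5561218261719), (102.44493103027344, 73.23755645751953), 81.5345687866211) [ 412  229   45   33 1372]
scene ((519.3174438476562, 16.37360382080078), (150.1206512451172, 200.90419006347656), 4.3145833015441895)
div 205 [0.51960414 0.01650407 0.07121191]
((518.5113525390625, 15.998018264770508), (122.5812759399414, 11.05737590789795), 4.203112602233887)
[0.51960414 0.01650407] 4.300247128838746 0.1225794649217009
dish ((396.5514831542969, 307.3844909667969), (107.21551513671875, 108.73690795898438), 58.508907318115234) [ 390  324   59   56 1580]
carton ((402.5335998535156, -302.0978088378906), (106.43936157226562, 71.91105651855469), 82.29163360595703) [ 220  125   46   50 1460]
```

```bash
cat >> h.py <<'E'
def go(x,y,z,yaw=None):
    s=bot.read_state(); M=R.from_rotvec(s['tcp_rot']).as_matrix(); p=np.array(s['tool_pos'])
    t=M.T@(np.array([x,y,z])-p)*1000
    a=np.degrees(np.arctan2(M[1,0],M[0,0]))
    turn=0 if yaw is None else (a-yaw+180)%360-180
    print('t',s['time'],'pos',p.round(4),'yaw',round(a,2),'move',t.round(1),'turn',round(turn,2),'w',round(s['width'],3),'F',s['wrist_force'].round(1))
E
python3 -c "
from h import *
go(.519,.015,.18,4.4)"
```

```text
t 0.35 pos [ 0.2564 -0.6242  0.2309] yaw 22.33 move [ 485.8 -491.4   51.2] turn 17.93 w 0.999 F [ 0.5 -0.  -1. ]
```

move_arm:
  steps:
    - [100,-100,0,4,100]
    - [485.8,-491.4,20,18,60]
    - [485.8,-491.4,51,18,60]
    - [485.8,-491.4,51,18,60]
    - [485.8,-491.4,51,18,60]
    - [485.8,-491.4,51,18,60]
    - [485.8,-491.4,51,18,60]
    - [485.8,-491.4,51,18,60]
    - [485.8,-491.4,51,18,60]
    - [485.8,-491.4,51,18,60]
    - [485.8,-491.4,51,18,60]
    - [485.8,-491.4,51,18,60]
    - [485.8,-491.4,51,18,60]
    - [485.8,-491.4,51,18,60]
    - [485.8,-491.4,51,18,60]
    - [485.8,-491.4,51,18,60]
    - [485.8,-491.4,51,18,60]
    - [485.8,-491.4,51,18,60]

```text
time: 2.15
tool_pos: [0.5188, 0.0134, 0.1804]
tcp_rot: [3.139, 0.116, -0.0]
wrist_force: [0.5, 0.5, 0.3]
width: 0.601
```

```bash
python3 -c "
from h import *
go(.519,.015,.18,4.4)
c=cam('wrist','w1.png'); print(c['xyz'])
P=pts(c);px=c['pixels'].astype(int)
g=(P[...,2]>0.066)&(P[...,2]<.078)&(px.min(-1)>90)&(abs(P[...,0]-.519)<.07)&(abs(P[...,1]-.015)<.03)
k=P[g];print(len(k)); print(cv2.minAreaRect((k[:,:2]*1000).astype(np.float32)),np.median(k[:,2]))
go(.519,.015,.18,4.4); print(bot.read_state()['q'])"
```

```text
t 2.15 pos [0.5188 0.0134 0.1804] yaw 4.23 move [ 0.3 -1.5  0.4] turn -0.17 w 0.601 F [0.5 0.5 0.3]
[0.59755382 0.02050575 0.32316908]
2402
((519.3519287109375, 16.097030639648438), (128.4556884765625, 9.606588363647461), 4.4113993644714355) 0.07201490043943787
t 2.2 pos [0.5188 0.0134 0.1805] yaw 4.21 move [ 0.3 -1.6  0.5] turn -0.19 w 0.596 F [-0.2  0.2 -0.2]
[-2.19826826e-02  6.86704164e-03  1.99068195e+00 -2.41468493e-04
  1.14385873e+00  1.47535503e+00]
```

View pics/w1.png

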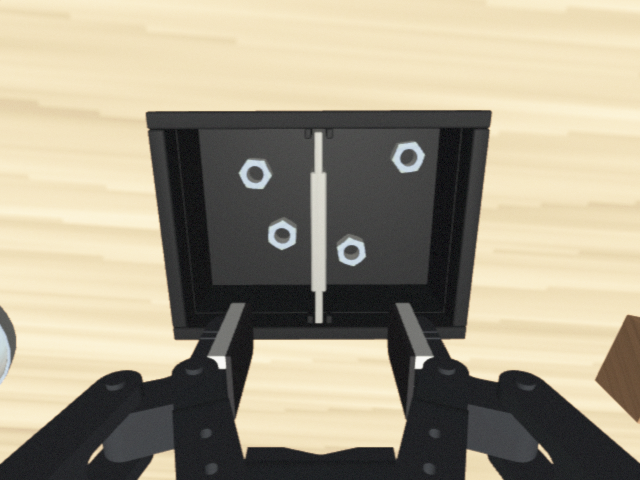

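The divider's bar runs from (318,172) to (318,291), midway between the open fingers, with nuts on both sides of it. I'll descend and grip the bar.

move_arm:
  newtons: 40
  steps:
    - [0.5,-2,40,-0.2,60]
    - [0.5,-2,80,-0.2,60]
    - [0.5,-2,110,-0.2,60]
    - [0.5,-2,130,-0.2,60]
    - [0.5,-2,138,-0.2,60]
    - [0.5,-2,138,-0.2,50]
    - [0.5,-2,138,-0.2,20]
    - [0.5,-2,138,-0.2,0]
    - [0.5,-2,138,-0.2,0]
    - [0.5,-2,138,-0.2,0]
    - [0.5,-2,138,-0.2,0]
    - [0.5,-2,138,-0.2,0]
    - [0.5,-2,138,-0.2,0]
    - [0.5,-2,138,-0.2,0]

```text
time: 3.6
tool_pos: [0.521, 0.0167, 0.044]
tcp_rot: [3.139, 0.125, 0.005]
wrist_force: [-0.4, -1.1, 6.2]
width: 0.107
```

move_arm:
  steps:
    - [0,0,-10,0,0]
    - [0,0,-20,0,0]
    - [0,0,-35,0,0]
    - [0,0,-55,0,0]
    - [0,0,-75,0,0]
    - [0,0,-95,0,0]
    - [0,0,-115,0,0]
    - [0,0,-130,0,0]
    - [0,0,-130,0,0]

```text
time: 4.5
tool_pos: [0.5213, 0.0169, 0.1754]
tcp_rot: [3.139, 0.124, 0.008]
wrist_force: [-0.6, 0.0, -1.0]
width: 0.107
```

```bash
python3 -c "
from h import *
c=cam('wrist','w2.png');c=cam('scene','s2.png')
go(.6,-.22,.174)"
```

```text
t 4.6 pos [0.5194 0.0168 0.1723] yaw 4.53 move [ 61.7 242.5  -1.7] turn 0 w 0.107 F [-0.3 -0.1 -0.8]
```

View pics/w2.png

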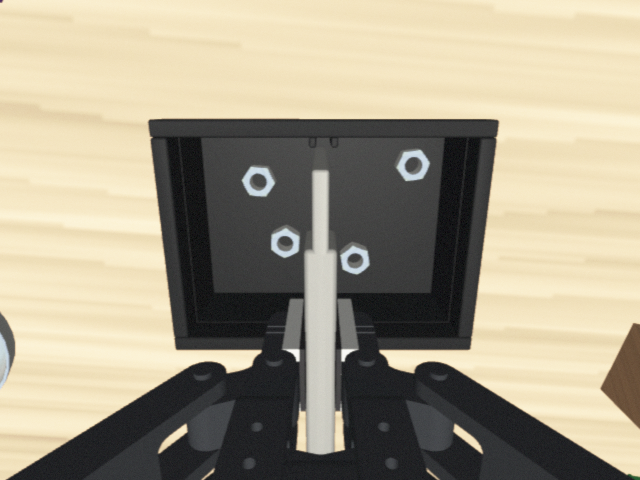

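View pics/s2.png

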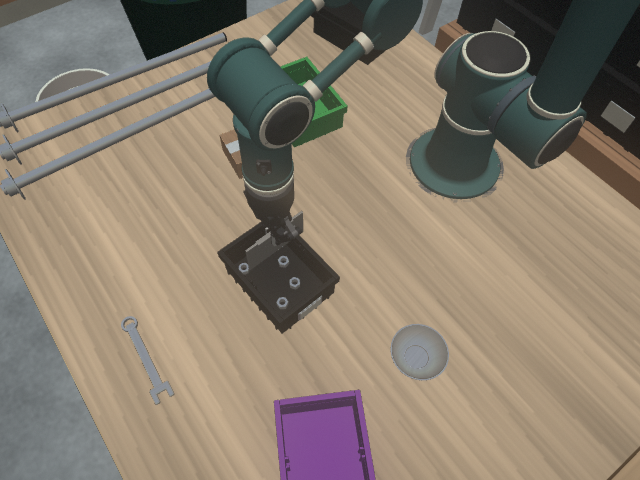

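The divider is out and held level, from (313,150) to (320,450). The tote and nuts are unchanged. I'll carry it to the clear bench on the right.

move_arm:
  steps:
    - [5,20,0,0,0]
    - [15,60,0,0,0]
    - [25,100,0,0,0]
    - [36,140,0,0,0]
    - [46,180,0,0,0]
    - [56,220,0,0,0]
    - [62,242,10,0,0]
    - [62,242,40,0,0]
    - [62,242,80,0,0]
    - [62,242,105,0,0]
    - [62,242,120,0,0]
    - [62,242,126,0,0]
    - [62,242,129,0,0]
    - [62,242,130,0,0]
    - [62,242,130,0,0]

```text
time: 6.1
tool_pos: [0.6016, -0.2199, 0.0438]
tcp_rot: [3.138, 0.124, 0.004]
wrist_force: [-0.4, 0.7, 0.1]
width: 0.108
```

```bash
python3 -c "
from h import *
c=cam('scene','s3.png')
go(.6,-.22,.042)"
```

```text
t 6.15 pos [ 0.6016 -0.2199  0.0439] yaw 4.54 move [-1.6 -0.   1.9] turn 0 w 0.107 F [-0.6 -0.4 -0.2]
```

View pics/s3.png

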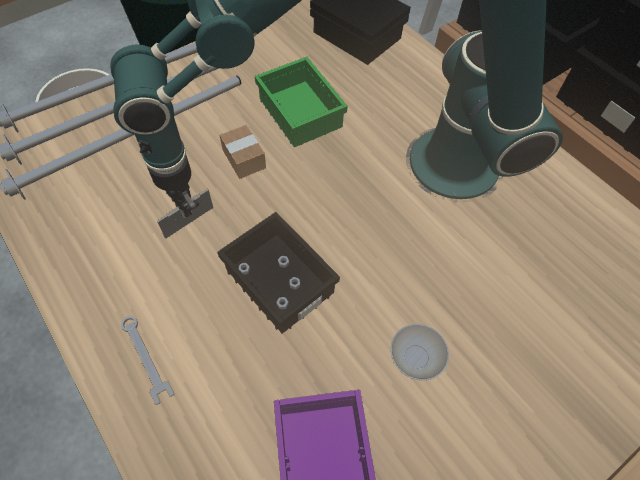

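move_arm:
  steps:
    - [0,0,2,0,0]
    - [0,0,4,0,0]
    - [0,0,4,0,0]
    - [0,0,4,0,0]
    - [0,0,4,0,20]
    - [0,0,4,0,60]
    - [0,0,4,0,100]
    - [0,0,4,0,100]
    - [0,0,4,0,100]
    - [0,10,4,0,100]
    - [0,20,4,0,100]
    - [0,28,4,0,100]
    - [0,36,4,0,100]
    - [0,44,4,0,100]
    - [0,52,4,0,100]
    - [0,56,2,0,100]
    - [0,56,-20,0,100]
    - [0,56,-50,0,100]
    - [0,56,-90,0,100]
    - [0,30,-130,0,100]

```text
time: 8.15
tool_pos: [0.6026, -0.2515, 0.1733]
tcp_rot: [3.138, 0.12, -0.0]
wrist_force: [-0.1, -0.5, 0.9]
width: 1.0
```

```bash
python3 -c "
from h import *
c=cam('scene','s4.png');c=cam('wrist','w4.png')
go(.59,-.06,.2,4.4)"
```

```text
t 8.25 pos [ 0.607  -0.2493  0.1805] yaw 4.6 move [  -1.5 -190.   -20.4] turn 0.2 w 0.999 F [ 1.5 -1.   1.6]
```

View pics/s4.png

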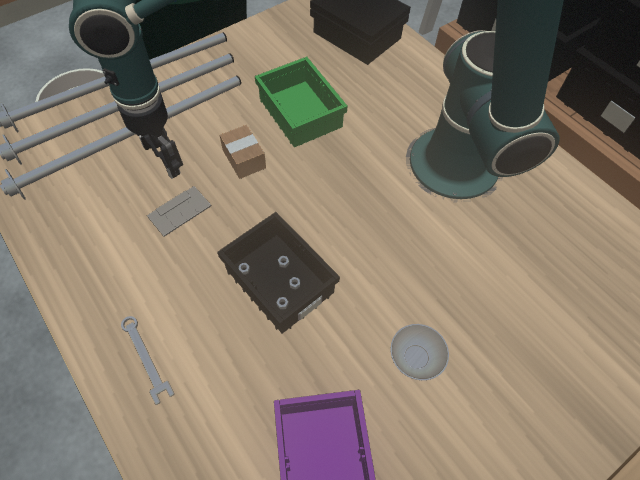

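View pics/w4.png

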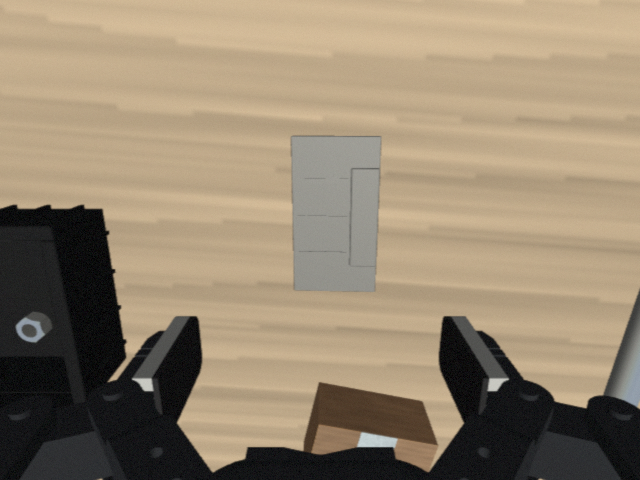

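The divider lies flat and clear of the tote, spanning (291–381, 136–291) in the wrist view. Next I'll move above the far rim near its right end, with the jaws across the far wall.

```bash
python3 -c "
from h import *
for n in ['scene','top']:
  c=cam(n);P=pts(c);px=c['pixels'].astype(int)
  near=(P[...,0]>0.40)&(P[...,0]<0.65)&(P[...,1]>-0.12)&(P[...,1]<0.16)
  rim=near&(P[...,2]>0.064)&(P[...,2]<0.085)&(px.max(-1)<75)
  k=P[rim]; print(n,cv2.minAreaRect((k[:,:2]*1000).astype(np.float32)))
a=np.radians(4.4);C=np.array([.519,.0155])
g=C+[np.cos(a)*.07+np.sin(a)*.072,np.sin(a)*.07-np.cos(a)*.072]; print(g)
go(*g,.15,94.4)"
```

```text
scene ((517.8834838867188, 17.713584899902344), (150.46556091308594, 200.4661102294922), 4.289798736572266)
top ((516.9286499023438, 13.272239685058594), (149.11459350585938, 196.86691284179688), 4.4306440353393555)
[ 0.59431746 -0.05091747]
t 8.35 pos [ 0.6039 -0.2495  0.1745] yaw 4.59 move [   6.3 -198.7   24.1] turn -89.81 w 1.002 F [-0.5 -0.1 -0.1]
```

move_arm:
  newtons: 25
  steps:
    - [1,-40,0,-9,100]
    - [2,-80,0,-18,80]
    - [4,-120,0,-27,55]
    - [6,-160,0,-36,45]
    - [6.3,-198.7,0,-45,45]
    - [6.3,-198.7,0,-54,45]
    - [6.3,-198.7,0,-63,45]
    - [6.3,-198.7,0,-72,45]
    - [6.3,-198.7,10,-81,45]
    - [6.3,-198.7,20,-90,45]
    - [6.3,-198.7,24,-90,45]
    - [6.3,-198.7,24,-90,45]
    - [6.3,-198.7,24,-90,45]

```text
time: 9.65
tool_pos: [0.5924, -0.051, 0.1467]
tcp_rot: [-2.133, -2.304, 0.003]
wrist_force: [-0.6, -1.2, 0.5]
width: 0.449
```

```bash
python3 -c "
from h import *
c=cam('wrist','w5.png')
P=pts(c);px=c['pixels'].astype(int)
k=P[(P[...,2]>.068)&(P[...,2]<.08)&(px.max(-1)<90)&(abs(P[...,0]-.6)<.04)&(P[...,1]<.12)&(P[...,1]>-.1)]
print(len(k),cv2.minAreaRect((k[:,:2]*1000).astype(np.float32)))
go(.594,-.051,.064,94.4);print(bot.read_state()['q'])"
```

```text
6963 ((575.00439453125, -2.3400650024414062), (40.701011657714844, 152.96656799316406), 4.295585632324219)
t 9.7 pos [ 0.5929 -0.051   0.1474] yaw 94.43 move [-0.1  1.2 83.4] turn 0.03 w 0.449 F [ 0.5  0.2 -0.2]
[-1.27682116e-01  1.81257902e-01  1.86481935e+00 -7.52951568e-05
  1.09708480e+00 -2.04987249e-01]
```

View pics/w5.png

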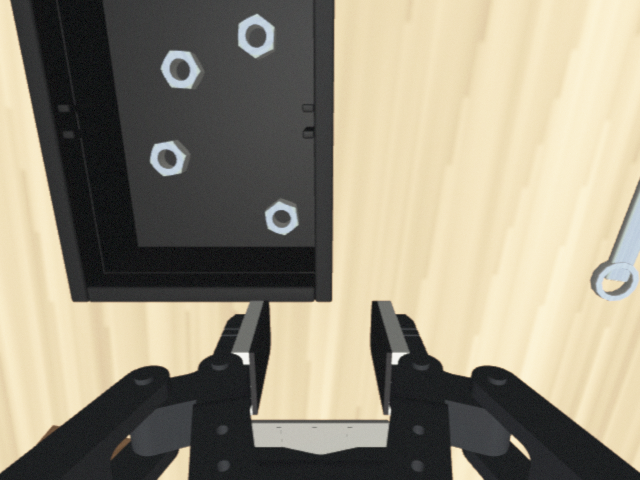

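The rim's right end is at (323,300) and lies between the open fingers (x 265–375). I'll descend onto it and pinch with about 10 mm of overlap.

move_arm:
  newtons: 25
  steps:
    - [0,1,30,0,45]
    - [0,1,60,0,45]
    - [0,1,78,0,45]
    - [0,1,84,0,45]
    - [0,1,84,0,45]
    - [0,1,84,0,30]
    - [0,1,84,0,15]
    - [0,1,84,0,0]
    - [0,1,84,0,0]
    - [0,1,84,0,0]
    - [0,1,84,0,0]
    - [0,1,84,0,0]
    - [0,1,84,0,0]

```text
time: 11.0
tool_pos: [0.5956, -0.051, 0.066]
tcp_rot: [2.13, 2.306, 0.002]
wrist_force: [-1.4, -0.4, 6.5]
width: 0.11
```

```bash
python3 -c "
from h import *
go(.594,-.051,.064,94.4)
a=np.radians(4.4);c,s=np.cos(a),np.sin(a)
u=np.array([.642*c+.767*s,.642*s-.767*c])
M=R.from_rotvec(bot.read_state()['tcp_rot']).as_matrix()
for t in range(0,45,5):
  th=np.radians(t);h=216.5*np.sin(th)+70*np.cos(th)-70;d=216.5*np.cos(th)-70*np.sin(th)-216.5
  print(t,(M.T@np.array([*(u*d),h])).round(1))
"
```

```text
t 11.0 pos [ 0.5956 -0.051   0.066 ] yaw 94.54 move [ 0.1 -1.6  2. ] turn 0.14 w 0.11 F [-1.4 -0.4  6.5]
0 [0. 0. 0.]
5 [  5.3  -4.4 -18.6]
10 [ 11.8  -9.8 -36.6]
15 [ 19.6 -16.2 -53.7]
20 [ 28.4 -23.5 -69.9]
25 [ 38.3 -31.7 -85.1]
30 [ 49.1 -40.7 -99. ]
35 [  60.9  -50.5 -111.7]
40 [  73.4  -60.9 -123. ]
```

move_arm:
  newtons: 25
  steps:
    - [1.5,-1,-5,0,0]
    - [2.7,-2.2,-9,0,0]
    - [5.3,-4.4,-18.6,0,0]
    - [8,-7,-27,0,0]
    - [11.8,-9.8,-36.6,0,0]
    - [11.8,-9.8,-36.6,0,0]
    - [11.8,-9.8,-36.6,0,0]

```text
time: 11.7
tool_pos: [0.5841, -0.0397, 0.1016]
tcp_rot: [2.13, 2.307, 0.001]
wrist_force: [-0.4, -0.8, -3.3]
width: 0.106
```

```bash
python3 -c "
from h import *
c=cam('scene','s6.png');c=cam('wrist','w6.png')
go(.594,-.051,.064,94.4)"
```

```text
t 11.8 pos [ 0.5837 -0.0398  0.1009] yaw 94.53 move [-11.9   9.4  36.9] turn 0.13 w 0.104 F [ 0.7  0.4 -3.1]
```

View pics/s6.png

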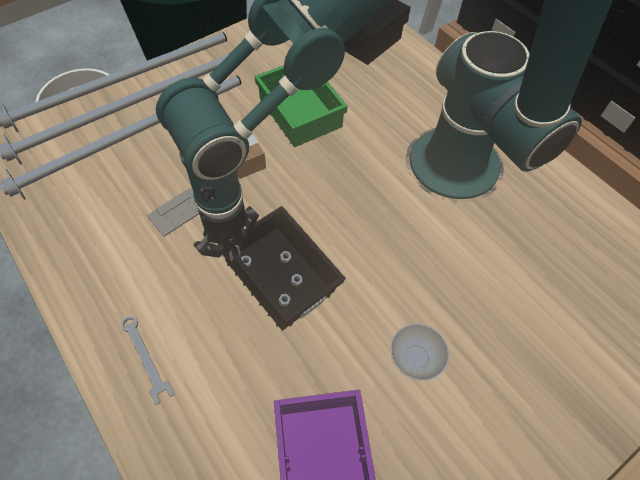

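View pics/w6.png

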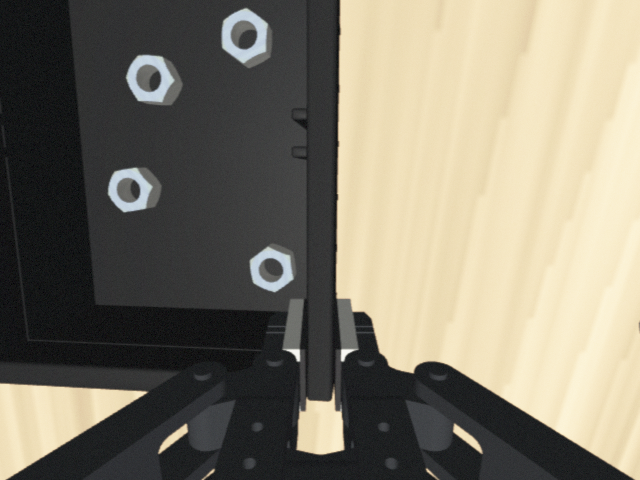

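```bash
cat >> h.py <<'E'
def tilt(n='wrist',c=None):
    c=c or cam(n); P=pts(c); px=c['pixels'].astype(int)
    m=(px.max(-1)<75)&(c['depth']>0)&(P[...,0]>.35)&(P[...,0]<.65)&(P[...,1]>-.1)&(P[...,1]<.2)&(P[...,2]<.2)&(P[...,2]>-.005)
    if n=='wrist': m[300:]=False
    k=P[m]; rng=np.random.default_rng(0); k=k[rng.choice(len(k),min(6000,len(k)),False)]
    best=0
    for _ in range(1500):
        a=k[rng.choice(len(k),3,False)]; nn=np.cross(a[1]-a[0],a[2]-a[0]); l=np.linalg.norm(nn)
        if l<5e-4: continue
        nn/=l; nn*=np.sign(nn[2]) or 1
        if nn[2]<.5: continue
        q=abs((k-a[0])@nn)<.002
        if q.sum()>best: best=q.sum(); B=q
    q=k[B]; m0=q.mean(0); nn=np.linalg.svd(q-m0)[2][2]; nn*=np.sign(nn[2])
    print(n,'floor n',nn.round(3),'tilt',round(np.degrees(np.arccos(nn[2])),1),'downhill dir deg',round(np.degrees(np.arctan2(nn[1],nn[0])),1),best,len(k),'c',m0.round(3))
    return m0,nn
E
python3 -c "
from h import *
tilt('wrist');tilt('scene')"
```

```text
wrist floor n [-0.098  0.133  0.986] tilt 9.5 downhill dir deg 126.3 3799 6000 c [0.511 0.012 0.023]
scene floor n [-0.089  0.128  0.988] tilt 9.0 downhill dir deg 125.0 1838 6000 c [0.504 0.01  0.022]
```

The tilt works: 9.5°, downhill direction 126°, which points at the near left corner. I'll continue along the arc.

move_arm:
  steps:
    - [4,-3,-9,0,0]
    - [8,-6.5,-17,0,0]
    - [12,-10,-25,0,0]
    - [16.6,-13.7,-33.3,0,0]
    - [21,-18,-41,0,0]
    - [26.5,-22,-48.5,0,0]
    - [26.5,-22,-48.5,0,0]
    - [26.5,-22,-48.5,0,0]

```text
time: 12.7
tool_pos: [0.56, -0.015, 0.15]
tcp_rot: [2.13, 2.307, 0.001]
wrist_force: [-0.1, -0.4, -2.3]
width: 0.107
```

```bash
python3 -c "
from h import *
c=cam('wrist','w7.png');tilt('wrist',c);tilt('scene',cam('scene','s7.png'))
go(.594,-.051,.064,94.4)"
```

```text
wrist floor n [-0.228  0.35   0.909] tilt 24.7 downhill dir deg 123.1 2730 6000 c [0.501 0.019 0.05 ]
scene floor n [-0.232  0.349  0.908] tilt 24.8 downhill dir deg 123.7 2028 6000 c [0.491 0.009 0.05 ]
t 12.8 pos [ 0.5598 -0.0153  0.1494] yaw 94.54 move [-38.3  31.2  85.5] turn 0.14 w 0.106 F [ 0.7 -0.8 -2.7]
```

View pics/w7.png

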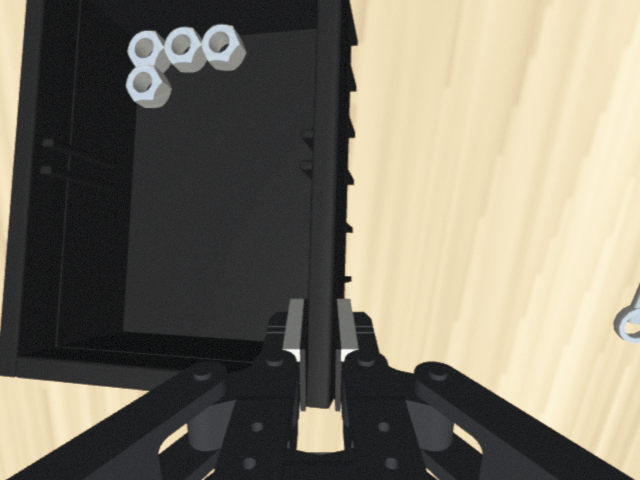

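View pics/s7.png

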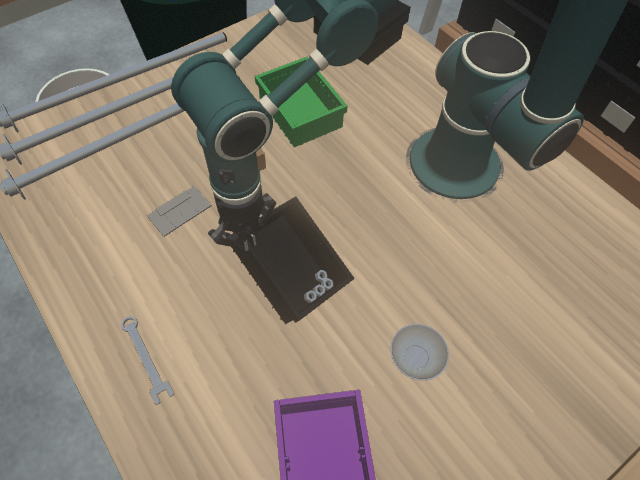

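The nuts have gathered at (145–222, 45–85) in the wrist view, at the left wall's near end, with the tilt at 25°. I'll tip further to pack them.

move_arm:
  steps:
    - [6,-5,-7,0,0]
    - [11,-9,-14,0,0]
    - [17,-14,-20,0,0]
    - [22.5,-19,-26.5,0,0]
    - [27,-22.5,-31,0,0]
    - [27,-22.5,-31,0,0]
    - [27,-22.5,-31,0,0]

```text
time: 13.5
tool_pos: [0.5352, 0.0101, 0.1807]
tcp_rot: [2.13, 2.308, 0.001]
wrist_force: [0.0, -0.6, -1.7]
width: 0.106
```

```bash
python3 -c "
from h import *
c=cam('wrist','w8.png');tilt('wrist',c);tilt('scene',cam('scene','s8.png'))
go(.594,-.051,.064,94.4)"
```

```text
wrist floor n [-0.348  0.465  0.814] tilt 35.5 downhill dir deg 126.8 2061 6000 c [0.488 0.029 0.065]
scene floor n [-0.351  0.459  0.816] tilt 35.3 downhill dir deg 127.3 1689 6000 c [0.474 0.02  0.065]
t 13.6 pos [0.5353 0.0099 0.1804] yaw 94.54 move [-65.3  53.6 116.5] turn 0.14 w 0.106 F [ 0.1 -0.7 -1.2]
```

View pics/w8.png

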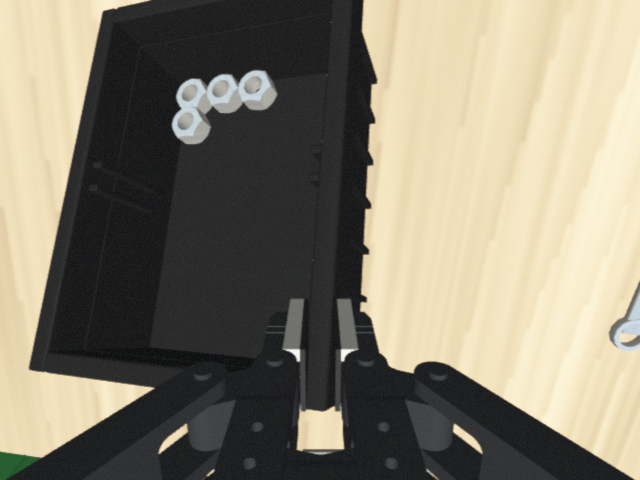

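View pics/s8.png

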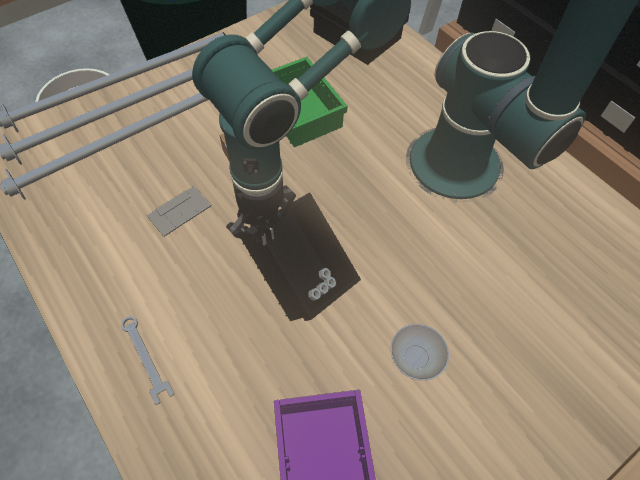

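```bash
cat > nuts.py <<'E'
from h import *
def run(n):
    c=cam(n); m0,nn=tilt(n,c); P=pts(c); px=c['pixels'].astype(int)
    f=240/np.tan(np.radians(c['fovy'])/2)
    hgt=(P-m0)@nn
    near=(P[...,0]>.33)&(P[...,0]<.65)&(P[...,1]>-.12)&(P[...,1]<.22)&(c['depth']>0)
    nut=near&(hgt>.004)&(hgt<.02)&(px.max(-1)>95)&(np.ptp(px,axis=-1)<50)
    ex=np.array([1,0,0])-nn*nn[0]; 
    dark=near&(px.max(-1)<80)&(hgt>.008)&(hgt<.066)
    if n=='wrist': dark[300:]=False
    k=P[dark]; rng=np.random.default_rng(1); k=k[rng.choice(len(k),min(6000,len(k)),False)]
    # walls: in floor coords
    e1=ex/np.linalg.norm(ex); e2=np.cross(nn,e1)
    q=np.c_[(k-m0)@e1,(k-m0)@e2]
    # best yaw: scan of histogram peaks of wall lines
    def peak(a):
        d=np.array([np.cos(a),np.sin(a)]); h,b=np.histogram(q@d,bins=np.arange(-.15,.25,.003)); return h
    A=np.radians(np.arange(-40,41,.5)); sc=[np.sort(peak(a))[-3:].sum()+np.sort(peak(a+np.pi/2))[-3:].sum() for a in A]
    a=A[np.argmax(sc)]; print('tote yaw in floor plane',np.degrees(a))
    X=np.cos(a)*e1+np.sin(a)*e2; Y=np.cross(nn,X)
    kx,ky=(k-m0)@X,(k-m0)@Y
    for nm,v in(('x',kx),('y',ky)):
        h,b=np.histogram(v,bins=np.arange(-.2,.2,.004)); i=np.argsort(h)[-6:]; print(nm,[(round(b[j]+.002,3),int(h[j])) for j in sorted(i)])
    fl=near&(abs(hgt)<.002)&(px.max(-1)<80); F=P[fl]
    print('floor extents x',np.percentile((F-m0)@X,[.5,99.5]).round(3),'y',np.percentile((F-m0)@Y,[.5,99.5]).round(3))
    N=P[nut&(hgt>.009)]; print('nut pts',len(N))
    nx,ny=(N-m0)@X,(N-m0)@Y
    km=cv2.kmeans(np.c_[nx,ny].astype(np.float32),4,None,(3,100,1e-6),10,cv2.KMEANS_PP_CENTERS)
    print('nut centres',km[2].round(3).tolist(),'slope comps x,y',np.degrees(np.arcsin(X[2])).round(1),np.degrees(np.arcsin(Y[2])).round(1))
import sys
for n in sys.argv[1:]: run(n)
E
python3 nuts.py wrist scene
```

```text
wrist floor n [-0.346  0.465  0.815] tilt 35.4 downhill dir deg 126.6 2064 6000 c [0.489 0.029 0.066]
tote yaw in floor plane 0.0
x [(np.float64(-0.062), 716), (np.float64(-0.058), 2251), (np.float64(-0.054), 191), (np.float64(0.074), 272), (np.float64(0.078), 193), (np.float64(0.082), 418)]
y [(np.float64(-0.058), 135), (np.float64(-0.05), 135), (np.float64(-0.034), 141), (np.float64(-0.014), 163), (np.float64(-0.002), 146), (np.float64(0.086), 1996)]
floor extents x [-0.06   0.074] y [-0.094  0.084]
nut pts 2782
nut centres [[-0.003000000026077032, 0.07199999690055847], [-0.14399999380111694, 0.07000000029802322], [-0.04699999839067459, 0.05400000140070915], [-0.03799999877810478, 0.07500000298023224]] slope comps x,y 17.5 -29.7
scene floor n [-0.353  0.468  0.81 ] tilt 35.9 downhill dir deg 127.0 1645 6000 c [0.474 0.018 0.065]
tote yaw in floor plane 0.0
x [(np.float64(-0.046), 1240), (np.float64(-0.042), 333), (np.float64(0.086), 128), (np.float64(0.09), 632), (np.float64(0.094), 475), (np.float64(0.098), 80)]
y [(np.float64(-0.034), 74), (np.float64(-0.026), 74), (np.float64(0.01), 74), (np.float64(0.03), 75), (np.float64(0.082), 75), (np.float64(0.094), 328)]
floor extents x [-0.047  0.09 ] y [-0.08   0.092]
nut pts 1033
nut centres [[0.05400000140070915, 0.18700000643730164], [-0.027000000700354576, 0.13899999856948853], [-0.012000000104308128, 0.07800000160932541], [-0.12600000202655792, 0.07800000160932541]] slope comps x,y 17.8 -30.0
```

```bash
sed -i "s/    km=cv2/    xl,xh=np.percentile((F-m0)@X,[.5,99.5]);yl,yh=np.percentile((F-m0)@Y,[.5,99.5]); g=(nx>xl)\&(nx<xh)\&(ny>yl)\&(ny<yh+.002); nx,ny=nx[g]-xl,yh-ny[g]\n    km=cv2/; s/km\[2\].round(3)/'dist from near,left wall',(km[2]*1000).round(0)/" nuts.py; python3 nuts.py wrist scene | grep -E "nut|slope|tilt"
```

```text
wrist floor n [-0.346  0.464  0.816] tilt 35.3 downhill dir deg 126.7 2083 6000 c [0.489 0.029 0.065]
nut pts 2781
nut centres dist from near,left wall [[14.0, 10.0], [62.0, 11.0], [38.0, 11.0], [14.0, 32.0]] slope comps x,y 17.5 -29.6
scene floor n [-0.337  0.462  0.82 ] tilt 34.9 downhill dir deg 126.1 1697 6000 c [0.474 0.019 0.065]
nut pts 1017
nut centres dist from near,left wall [[15.0, 8.0], [63.0, 9.0], [14.0, 29.0], [39.0, 9.0]] slope comps x,y 17.1 -29.4
```

The nuts are together in the corner region but in an L: three along the left wall, the outermost 62 mm from the near wall. I'll add more near slope with a small tangential shift and pack them tighter.

move_arm:
  steps:
    - [-3,-5,-2,0,0]
    - [-6,-11,-4,0,0]
    - [-9,-16,-5,0,0]
    - [-11,-21,-5,0,0]
    - [-11,-21,-5,0,0]
    - [-11,-21,-5,0,0]
    - [-11,-21,-5,0,0]

```text
time: 14.5
tool_pos: [0.5149, -0.0025, 0.1853]
tcp_rot: [-2.132, -2.307, 0.0]
wrist_force: [0.4, 0.4, -2.5]
width: 0.106
```

```bash
python3 nuts.py wrist scene | grep -E "nut|slope|tilt";python3 -c "
from h import *
c=cam('wrist','w9.png')
go(.594,-.051,.064,94.4)"
```

```text
wrist floor n [-0.383  0.467  0.797] tilt 37.1 downhill dir deg 129.4 1970 6000 c [0.47  0.014 0.067]
nut pts 2534
nut centres dist from near,left wall [[62.0, 11.0], [14.0, 10.0], [14.0, 32.0], [38.0, 10.0]] slope comps x,y 19.6 -30.2
scene floor n [-0.375  0.468  0.8  ] tilt 36.8 downhill dir deg 128.7 1489 6000 c [0.455 0.003 0.067]
nut pts 1000
nut centres dist from near,left wall [[40.0, 8.0], [15.0, 29.0], [64.0, 8.0], [16.0, 8.0]] slope comps x,y 19.1 -30.1
t 14.65 pos [ 0.515  -0.0025  0.1853] yaw 94.54 move [-54.6  74.9 121.2] turn 0.14 w 0.104 F [ 0.1  1.2 -2.1]
```

View pics/w9.png

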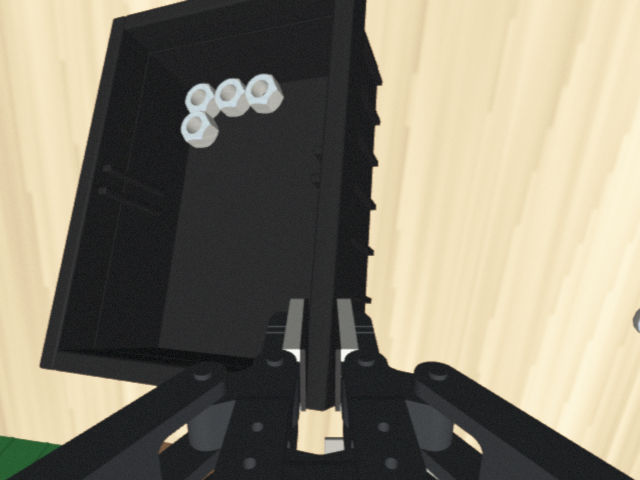

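The nuts rest against both walls of the near left corner and the tilt is about 37°. I'll let it stand a second and do the final checks.

move_arm:
  steps:
    - [0,0,0,0,0]
    - [0,0,0,0,0]
    - [0,0,0,0,0]
    - [0,0,0,0,0]
    - [0,0,0,0,0]
    - [0,0,0,0,0]
    - [0,0,0,0,0]
    - [0,0,0,0,0]
    - [0,0,0,0,0]
    - [0,0,0,0,0]

```text
time: 15.65
tool_pos: [0.515, -0.0026, 0.1854]
tcp_rot: [2.132, 2.308, -0.0]
wrist_force: [-0.7, 0.4, -3.1]
width: 0.106
```

```bash
python3 nuts.py wrist | grep -E "nut|tilt";python3 - <<'E'
from h import *
c=cam('scene','s10.png');P=pts(c)
for nm,(x0,x1,y0,y1) in dict(dish=(0.3,.5,.2,.45),carton=(.35,.47,-.4,-.22),divider=(.5,.7,-.33,-.17)).items():
    d=(P[...,2]>(.003 if nm=='divider' else 0.012))&(P[...,2]<0.065)&(P[...,0]>x0)&(P[...,0]<x1)&(P[...,1]>y0)&(P[...,1]<y1)
    L=cv2.connectedComponentsWithStats(d.astype(np.uint8)); i=1+np.argmax(L[2][1:,4]); k=P[L[1]==i]; print(nm,cv2.minAreaRect((k[:,:2]*1000).astype(np.float32)),np.percentile(k[:,2],95))
go(.594,-.051,.064,94.4)
E
```

```text
wrist floor n [-0.382  0.465  0.799] tilt 37.0 downhill dir deg 129.4 1959 6000 c [0.469 0.014 0.067]
nut pts 2515
nut centres dist from near,left wall [[37.0, 11.0], [14.0, 32.0], [61.0, 11.0], [14.0, 10.0]] slope comps x,y 19.6 -30.0
dish ((396.6092834472656, 307.1587829589844), (107.67356872558594, 108.34070587158203), 56.5980110168457) 0.038491232500283856
carton ((432.7193908691406, -308.975830078125), (104.5777816772461, 33.90884017944336), 65.95240783691406) 0.057105001680265756
divider ((601.7608032226562, -259.1039733886719), (127.91059875488281, 73.89105224609375), 5.21472692489624) 0.010826550967905302
t 15.75 pos [ 0.515  -0.0026  0.1854] yaw 94.53 move [-54.5  75.  121.4] turn 0.13 w 0.107 F [ 0.1  0.6 -2.7]
```

View pics/s10.png

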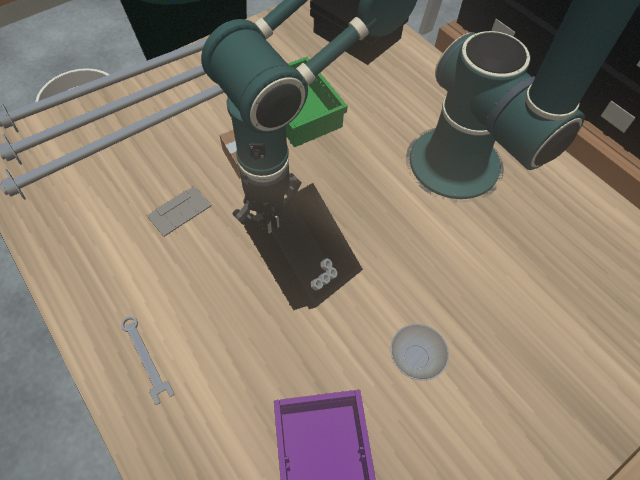

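The scene view shows the four nuts clustered at (312–337, 262–287) in the low corner. The dish at (419,352) and the carton at (237,150) are in place, and the divider lies flat at (180,211). Everything is steady, so I'm handing in.

```bash
python3 -c "
from workcell import bot
print(bot.finish_job())"
```

```text
the job is handed in; nothing more can be done
None
```

The divider is out and lying flat on the bench, and I handed in at about 15.8 s with the arm still holding the tote tilted and all four nuts in its near left corner.

- **Divider:** I pulled it straight up, stood it on the bench to the right of the tote, and toppled it flat. It lies at about (0.60, -0.26), clear of the tote.
- **Tipping:** The dish stands on the robot's left, so I tipped towards the near left corner. I pinched the far rim near its right end at 25 N, lifted it along an arc, and left the low corner on the bench.
- **Tilt:** The last wrist-camera check gave 37°. It was unchanged after a one-second hold, and the grip did not slip. The scene camera had read 36.8° just before the hold.
- **Nuts:** All four are touching each other against the corner's walls and none spilled. They lie in an L, with three along the left wall. The outermost is about 61 mm from the near wall, so they are not a tight 2x2 cluster. One attempt to pack them closer by tilting more towards the near side did not change this.
- **Dish and carton:** The dish measured unmoved. The carton was partly hidden by the arm in the last view, so its final measurement was incomplete, but the part I could see looked unmoved.

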